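# Put the mixed-up waste-bin lids back on their own bins

## Robot

A 6-joint arm with a two-finger parallel gripper is mounted at the origin on the work surface. World frame = base frame: x ahead of the robot, y to its left, z up, the work surface at z = 0. Lengths are in m, angles in rad, forces in N, time in s.
With the tool pointing down it reaches from about 0.3 to 0.85 m from the base axis. Payload 5.4 kg.
Tool frame: the origin (TCP) lies midway between the tips of the shut fingers; the grasp point (between the pads) lies 19 mm behind it (ctrl.grip_depth is the distance from the TCP to the grasp point, in m); z points along the fingers, y is the line along which they close (so a half turn about z gives the same grasp; the last joint's range is limited). The gripper opens to 85 mm and grips with 20 to 120 N. Pads are 22 mm wide; open, the fingers measure 114 mm over their backs; the gripper's body (76 mm by 85 mm) begins 54 mm behind the grasp point. The pads swing forward as they close: fully open they stand 13 mm farther back than shut.
Start: joints at [-1.427, 0.158, 1.597, -0, 1.386, -0.21], TCP at [0.199, -0.539, 0.231] pointing down, gripper open.
Joint ranges: [-2.91, 2.91], [-0.94, 2.29], [0.18, 2.7], [-1.29, 4.43], [0.17, 2.64], [-3, 3]. Speed limits (rad/s): [2.57, 2.57, 3.14, 3.14, 3.14, 3.14].

## Interface

Orientations are given as a rotation vector (axis times angle).
In Python, from workcell import ctrl gives the robot as it stands. The module is installed in compiled form; this text tells all that it offers.
- The arm moves only by the tool move_arm, never from a script. Its argument "series" is a list of rows, each an object of numbers: "x", "y", "z": the shift along the tool's x, y, z in m; "wx", "wy", "wz": the turn, a rotation vector about the tool's x, y, z in degrees; "grip": the opening, from 0 (shut) to 1 (fully open). A call has 1 to 5 rows; each row shifts and turns the commanded pose from where the row before left it, along the tool's axes as they then stand; what a row does not reach is not made up. A row lasts 1/8 s, in which the tool goes at most 62.5 mm and 10.7 degrees, less where a joint would pass 70% of its speed; a pose out of reach is approached as far as the arm can. A call with a gripper value outside its range is refused whole. The fingers move at their own pace and stop on an object; "force" is the grip in N (left out, the last holds). Time passes only in rows, so rows that do not move let the fingers close. It gives the time, the measured TCP pose, the force, the opening and the grip force at its end, in the units of the state.
- ctrl.get_obs(): the state, without advancing time (a new reading comes with each control period).
- ctrl.capture(name): name is "scene" or "top"; returns a dict with "img" (400x640x3 uint8, blue, green, red), "mtx" (3x3 intrinsics, pixels), "cam_to_world" (4x4, takes a point from camera to world coordinates). Camera axes: x right, y up, looking along -z (the intrinsics and any distortion apply to the point x, -y, -z); pixel columns grow to the right and rows downward; lengths in m; the calibration is good to about 2 mm. A picture is of the moment at which its call begins. There is no depth.
- ctrl.sign_off(): hands the job in; it is judged then, once.
The state is a dict: "time_s": time; "q": joint angles; "joint_velocities": joint speeds; "joint_efforts": joint torques, N m; "position": TCP position; "eef_rot": TCP orientation; "force": force on the tool from outside, world axes, zero at the start; "moment": the same for the moment, N m; "gripper_width": opening from 0.0 (shut) to 1.0 (fully open); "grip_force": force on a finger pad.
Only numpy, scipy, OpenCV 4.12 (cv2) and the standard library are available. Lean on these libraries where they do the work, as an engineer would, in place of code of your own. Each camera call takes 0.05 s, during which the arm holds its last target. There are 200 camera calls.

## Task

The lids of the three waste bins beside the microscope have been mixed up: put each lid back on the bin of its own colour, lying flat inside the rim. Park a lid on the empty steel tray on the way and never lay one on the bench itself. Set the lids down rather than dropping them, and leave the bins and the other things on the bench where they stand.

Things in the scene. Friction and masses are not known exactly. Their poses are not given: they have to be found in the camera images.
- bin_yellow: yellow bench waste bin (soiled swabs), loose, 0.6 to 0.9 kg: round pail, 106 mm across near the foot, 140 mm across its flared rim, 143 mm high; its yellow rim shows as a ring round whatever lid is on it. Inside the mouth is a flat ledge 130 mm above the bench (hole in it about 92 mm across), on which a lid lies; the recess above the ledge is about 120 mm across, flaring to about 134 mm at the rim. Origin at the centre of the underside, z up
- bin_red: red bench waste bin (used plastic), loose, 0.6 to 0.9 kg: round pail, 106 mm across near the foot, 140 mm across its flared rim, 143 mm high; its red rim shows as a ring round whatever lid is on it. Inside the mouth is a flat ledge 130 mm above the bench (hole in it about 92 mm across), on which a lid lies; the recess above the ledge is about 120 mm across, flaring to about 134 mm at the rim. Origin at the centre of the underside, z up
- bin_blue: blue bench waste bin (glass slides), loose, 0.6 to 0.9 kg: round pail, 106 mm across near the foot, 140 mm across its flared rim, 143 mm high; its blue rim shows as a ring round whatever lid is on it. Inside the mouth is a flat ledge 130 mm above the bench (hole in it about 92 mm across), on which a lid lies; the recess above the ledge is about 120 mm across, flaring to about 134 mm at the rim. Origin at the centre of the underside, z up
- lid_yellow: yellow drop-in bin lid, loose, 0.08 to 0.15 kg: round disc 108 mm across and 8 mm thick, in its middle an upright round knob of the same colour, 28 mm across and 40 mm tall above the disc (lid 48 mm high in all), a thin white washer round its foot. All three lids fit all three bins; at the start each lies on a bin of another colour. Origin at the centre of the underside, z up along the knob; a seated lid's origin is 130 mm above its bin's origin
- lid_red: red drop-in bin lid, loose, 0.08 to 0.15 kg: round disc 108 mm across and 8 mm thick, in its middle an upright round knob of the same colour, 28 mm across and 40 mm tall above the disc (lid 48 mm high in all), a thin white washer round its foot. All three lids fit all three bins; at the start each lies on a bin of another colour. Origin at the centre of the underside, z up along the knob; a seated lid's origin is 130 mm above its bin's origin
- lid_blue: blue drop-in bin lid, loose, 0.08 to 0.15 kg: round disc 108 mm across and 8 mm thick, in its middle an upright round knob of the same colour, 28 mm across and 40 mm tall above the disc (lid 48 mm high in all), a thin white washer round its foot. All three lids fit all three bins; at the start each lies on a bin of another colour. Origin at the centre of the underside, z up along the knob; a seated lid's origin is 130 mm above its bin's origin
- tray: empty stainless instrument tray, fixed to the bench: 200 mm long (its x) by 150 mm wide (its y), rim 24 mm high, walls 4 mm, clear floor 192 x 142 mm, 10 mm above the bench; room for one lid lying flat. Origin at the tray's centre at bench height, z up
- oil: bystander: small amber glass immersion-oil bottle with black cap, 32 mm across, 72 mm high, loose. Origin at the centre of the underside
- slidebox: bystander: carton of microscope slides with white top and a green band, 56 x 82 x 50 mm high, loose. Origin at the centre of the underside
- cup: bystander: clear specimen jar with white cap, 62 mm across, 66 mm high, loose. Origin at the centre of the underside
There are look-alikes about, which are no part of the job. Several things look just like the bin_yellow: the one meant starts farthest from the robot's base. Of the things shaped like the lid_blue, the blue one is meant.

How it is judged:
By the outcome, as a careful person would: the job done as asked, in the order asked, and still so for the second after the job is handed in, with the robot touching nothing.
It also fails if it takes over 102 s, if anything falls off the work surface, if the arm or the gripper's body presses on something with over 40 N, if the wrist force passes 120 N, or if a joint passes its speed limit or range.

## Working session

There is one attempt and no reset: what is moved stays moved. The work goes in short steps, Python scripts to look and compute and a tool call to move; the robot and the scene stay as the last step left them, time stands still between calls to the robot, and variables do not carry over. Pictures are saved under pics/ and viewed, at most 14 in all, crops included, and the job is handed in when it is done.

Besides the shell and the picture viewer there is one more tool, called after "Request:" as name(argument=value, ...) on one line, values as JSON. move_arm: Moves the arm, as the interface text tells. Its arguments: {"type":"object","properties":{"series":{"type":"array","items":{"type":"object","properties":{"x":{"type":"number"},"y":{"type":"number"},"z":{"type":"number"},"wx":{"type":"number"},"wy":{"type":"number"},"wz":{"type":"number"},"grip":{"type":"number"}}}},"force":{"type":"number"}},"required":["series"]}

```bash
mkdir -p pics
cat > h.py <<'E'
import numpy as np, cv2
from workcell import ctrl
def ray(c,u,v,z):
    M=np.array(c["cam_to_world"]);K=np.array(c["mtx"])
    d=np.linalg.inv(K)@[u,v,1]; d=M[:3,:3]@[d[0],-d[1],-d[2]]; o=M[:3,3]
    return o+d*(z-o[2])/d[2]
def proj(c,p):
    M=np.array(c["cam_to_world"]);K=np.array(c["mtx"])
    q=np.linalg.inv(M)@[*p,1]; r=K@[q[0],-q[1],-q[2]]; return r[:2]/r[2]
E
python3 - <<'E'
from h import *
for n in("top","scene"):
    c=ctrl.capture(n); cv2.imwrite(f"pics/{n}0.png",c["img"]); print(n,[k for k in c],np.round(c["mtx"],1).tolist(),np.round(c["cam_to_world"],3).tolist())
o=ctrl.get_obs(); print(o)
E
```

```text
top ['img', 'mtx', 'cam_to_world'] [[427.3, 0.0, 317.8], [0.0, 427.3, 199.4], [0.0, 0.0, 1.0]] [[0.026, 0.987, -0.161, 0.405], [-0.999, 0.023, -0.023, 0.054], [-0.019, 0.162, 0.987, 1.502], [0.0, 0.0, 0.0, 1.0]]
scene ['img', 'mtx', 'cam_to_world'] [[393.8, 0.0, 310.8], [0.0, 393.8, 201.2], [0.0, 0.0, 1.0]] [[-0.81, -0.37, 0.455, 1.1], [0.586, -0.489, 0.646, 0.784], [-0.017, 0.79, 0.613, 0.778], [0.0, 0.0, 0.0, 1.0]]
{'time_s': 0.1, 'q': array([-1.42710270e+00,  1.58988195e-01,  1.59813417e+00, -3.42053784e-06,
        1.38618727e+00, -2.10120908e-01]), 'joint_velocities': array([ 0.00065841, -0.0006673 , -0.00279854,  0.00056417, -0.00107018,
       -0.00084101]), 'joint_efforts': array([-2.31030381e-04, -3.96991360e+01, -3.32338035e+01, -2.09342234e-04,
        4.15447546e-03,  1.57060566e-05]), 'position': array([ 0.19911277, -0.53884007,  0.23040018]), 'eef_rot': array([-3.09087127e+00, -5.52575144e-01, -8.42376428e-05]), 'force': array([ 0.34971614,  0.38358605, -0.13316887]), 'moment': array([ 0.0251224 , -0.01241621, -0.00537643]), 'grip_force': 0.0, 'gripper_width': 1.0001095194915868}
```

View pics/top0.png

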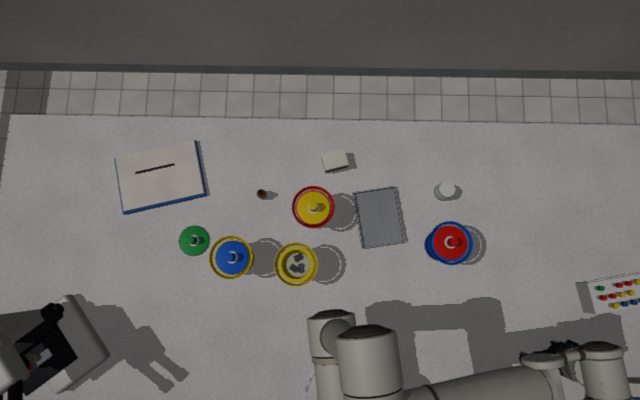

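View pics/scene0.png

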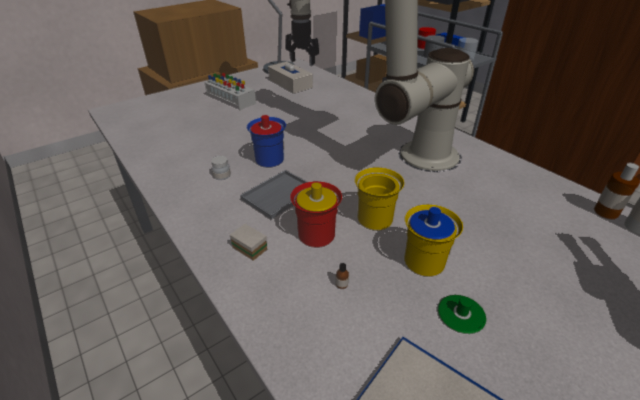

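The top view shows four pails and a loose lid:
- The red bin at (313,207) holds the yellow lid.
- The far yellow bin at (232,257) holds the blue lid.
- An open yellow decoy pail stands at (296,264).
- The blue bin at (450,243) holds the red lid.
- The tray is at (381,217), and a green decoy lid is at (194,240).

The scene view agrees with this.

```bash
cat >> h.py <<'E'
HUE={"yellow":(20,35),"blue":(105,130),"red":(-8,8),"green":(50,80)}
def mask(img,col,s=110,v=50):
    h=cv2.cvtColor(img,cv2.COLOR_BGR2HSV); a,b=HUE[col]; H=h[...,0].astype(int)
    if a<0: H=np.where(H>90,H-180,H)
    return ((H>=a)&(H<=b)&(h[...,1]>s)&(h[...,2]>v)).astype(np.uint8)*255
def blobs(c,col,z,amin=60):
    cs,_=cv2.findContours(mask(c["img"],col),cv2.RETR_EXTERNAL,cv2.CHAIN_APPROX_NONE)
    out=[]
    for k in cs:
        k=cv2.convexHull(k)
        if cv2.contourArea(k)<amin: continue
        (u,v),ax,_=cv2.fitEllipse(k); out.append((np.round([u,v,*ax],1).tolist(),np.round(ray(c,u,v,z),4).tolist()))
    return out
E
python3 - <<'E'
from h import *
c=ctrl.capture("top")
for col in("yellow","blue","red"):
    for b in blobs(c,col,.143): print(col,*b)
# tray: grey-blue
g=cv2.cvtColor(c["img"],cv2.COLOR_BGR2HSV)[180:255,345:415]
print(g[37,37],g[5,65])
im=c["img"][150:300,170:490]; cv2.imwrite("pics/crop.png",cv2.resize(im,None,fx=2.5,fy=2.5,interpolation=cv2.INTER_CUBIC))
for p in((356,192),(396,187),(406,243),(363,249)): print(ray(c,*p,.024))
E
```

```text
yellow [295.5, 264.1, 43.8, 44.0] [0.4195, 0.1501, 0.143]
yellow [230.6, 257.1, 43.3, 44.4] [0.4361, 0.3563, 0.143]
yellow [313.0, 207.4, 32.2, 32.9] [0.6008, 0.1, 0.143]
blue [231.8, 256.9, 32.2, 33.4] [0.4365, 0.3525, 0.143]
blue [449.1, 243.0, 43.2, 47.6] [0.4974, -0.3322, 0.143]
blue [222.6, 204.8, 42.4, 54.0] [0.6025, 0.3921, 0.143]
red [450.1, 241.8, 32.5, 33.8] [0.5013, -0.3355, 0.143]
red [313.0, 206.7, 41.9, 42.6] [0.6031, 0.0999, 0.143]
[108  13 100] [ 12   9 147]
[ 0.67611531 -0.04550585  0.024     ]
[ 0.69712022 -0.18544916  0.024     ]
[ 0.50199263 -0.21897892  0.024     ]
[ 0.4777968  -0.07179125  0.024     ]
```

View pics/crop.png

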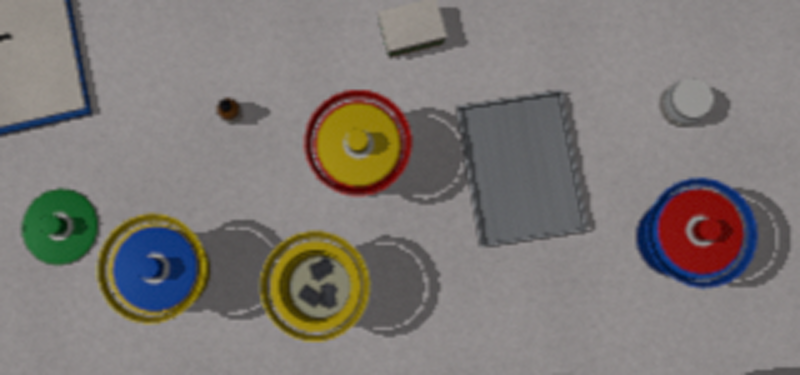

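Run:
```python
from h import *
from scipy.spatial.transform import Rotation as R
c=ctrl.capture("top")
for col in("yellow","blue","red"):
    for b in blobs(c,col,.138,600): print(col,*b)
m=mask(c["img"],"blue"); k=max(cv2.findContours(m[:,400:],cv2.RETR_EXTERNAL,cv2.CHAIN_APPROX_NONE)[0],key=cv2.contourArea).reshape(-1,2)+[400,0]
k=k[k[:,0]>444]; (u,v),ax,_=cv2.fitEllipse(k.astype(np.float32)); print(u,v,ax,ray(c,u,v,.143), k.min(0),k.max(0))
# white/knob check: project a knob-top of the red lid
print(proj(c,(.497,-.337,.178)))
print(R.from_rotvec(ctrl.get_obs()["eef_rot"]).as_matrix().round(3), (R.from_rotvec(ctrl.get_obs()["eef_rot"]).inv()*R.from_rotvec([np.pi,0,0])).as_rotvec(degrees=True), ctrl.grip_depth)
s=ctrl.capture("scene")
for p in((.497,-.336,.178),(.436,.353,.178),(.601,.1,.178)): print(proj(s,p),proj(c,p))
```

```text
yellow [295.5, 264.1, 43.8, 44.0] [0.4195, 0.1505, 0.138]
yellow [230.6, 257.0, 43.3, 44.4] [0.4362, 0.3574, 0.138]
yellow [313.0, 207.4, 32.3, 32.9] [0.6016, 0.1001, 0.138]
blue [231.8, 256.9, 32.2, 33.4] [0.4367, 0.3536, 0.138]
blue [449.1, 243.0, 43.2, 47.7] [0.4977, -0.3336, 0.138]
blue [222.6, 204.8, 42.4, 54.0] [0.6033, 0.3933, 0.138]
red [450.1, 241.8, 32.5, 33.8] [0.5017, -0.3368, 0.138]
red [313.0, 206.7, 41.9, 42.5] [0.6039, 0.1001, 0.138]
450.9129638671875 242.817626953125 (41.52742385864258, 43.51064682006836) [ 0.49826363 -0.33800872  0.143     ] [445 221] [472 264]
[453.88282728 242.51970148]
[[ 0.938  0.346 -0.   ]
 [ 0.346 -0.938  0.001]
 [ 0.    -0.001 -1.   ]] [-6.32045916e-02 -1.90759458e-03  2.02721981e+01] 0.0187
[265.28597119 115.56140411] [453.55500329 242.51158742]
[433.53779501 208.4514228 ] [229.16065097 256.78085259]
[315.90878911 184.02874422] [312.62810622 205.75519472]
```

Request:
move_arm(series=[{"wz":10.2,"grip":1},{"wz":10.07},{"x":0.05,"y":-0.0335},{"x":0.05,"y":-0.0335},{"x":0.05,"y":-0.0335}], force=40)

```text
invalid input
```

Request:
move_arm(series=[{"x":0.05,"y":-0.0335},{"x":0.05,"y":-0.0335},{"x":0.04,"y":-0.0265},{"x":0.0125,"y":-0.008},{}])

```text
invalid input
```

Request:
move_arm(series=[{"x":0,"y":0,"z":0,"wx":0,"wy":0,"wz":10.2,"grip":1},{"x":0,"y":0,"z":0,"wx":0,"wy":0,"wz":10.07,"grip":1},{"x":0.05,"y":-0.0335,"z":0,"wx":0,"wy":0,"wz":0,"grip":1},{"x":0.05,"y":-0.0335,"z":0,"wx":0,"wy":0,"wz":0,"grip":1},{"x":0.05,"y":-0.0335,"z":0,"wx":0,"wy":0,"wz":0,"grip":1}], force=40)

```text
time_s: 0.88
position: [0.3504, -0.4378, 0.2313]
eef_rot: [3.141, -0.001, 0.0]
force: [0.8, -0.8, -0.5]
gripper_width: 1.0
grip_force: 0.0
```

Request:
move_arm(series=[{"x":0.05,"y":-0.0335,"z":0,"wx":0,"wy":0,"wz":0,"grip":1},{"x":0.05,"y":-0.0335,"z":0,"wx":0,"wy":0,"wz":0,"grip":1},{"x":0.04,"y":-0.027,"z":0,"wx":0,"wy":0,"wz":0,"grip":1},{"x":0.0115,"y":-0.007,"z":0,"wx":0,"wy":0,"wz":0,"grip":1},{"x":0,"y":0,"z":0.03,"wx":0,"wy":0,"wz":0,"grip":1}])

```text
time_s: 1.5
position: [0.5026, -0.3388, 0.2037]
eef_rot: [3.137, 0.003, 0.006]
force: [-0.2, 0.0, -1.3]
gripper_width: 1.001
grip_force: 0.0
```

Run:
```python
from h import *
o=ctrl.get_obs();print(o["position"])
a=ctrl.capture("top")["img"][190:290,390:510];b=ctrl.capture("scene")["img"][70:170,205:325]
cv2.imwrite("pics/p1.png",cv2.resize(np.hstack([a,b]),None,fx=3.3,fy=3.3,interpolation=cv2.INTER_CUBIC))
```

```text
[ 0.50261803 -0.3388351   0.20368323]
```

View pics/p1.png

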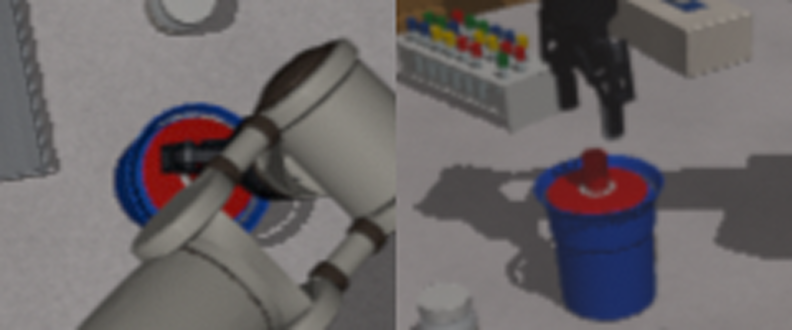

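The fingers straddle the red knob: it is at about (595,170) in the scene half of the picture, with the fingers above it. Next I descend and grip.

Request:
move_arm(series=[{"x":0,"y":0,"z":0.025,"wx":0,"wy":0,"wz":0,"grip":1},{"x":0,"y":0,"z":0.02,"wx":0,"wy":0,"wz":0,"grip":1},{"x":0,"y":0,"z":0.01,"wx":0,"wy":0,"wz":0,"grip":1},{"x":0,"y":0,"z":0,"wx":0,"wy":0,"wz":0,"grip":0.6},{"x":0,"y":0,"z":0,"wx":0,"wy":0,"wz":0,"grip":0.45}])

```text
time_s: 2.22
position: [0.5011, -0.3384, 0.1473]
eef_rot: [3.14, -0.0, 0.002]
force: [-0.7, 0.3, 0.5]
gripper_width: 0.604
grip_force: 0.0
```

Request:
move_arm(series=[{"x":0,"y":0,"z":0,"wx":0,"wy":0,"wz":0,"grip":0.35},{"x":0,"y":0,"z":0,"wx":0,"wy":0,"wz":0,"grip":0.2},{"x":0,"y":0,"z":0,"wx":0,"wy":0,"wz":0,"grip":0.2},{"x":0,"y":0,"z":0,"wx":0,"wy":0,"wz":0,"grip":0.2}])

```text
time_s: 2.72
position: [0.5012, -0.3383, 0.1472]
eef_rot: [3.14, 0.0, 0.002]
force: [0.2, 0.2, 5.3]
gripper_width: 0.32
grip_force: 39.2
```

Request:
move_arm(series=[{"x":0,"y":0,"z":-0.01,"wx":0,"wy":0,"wz":0,"grip":0.2},{"x":0,"y":0,"z":-0.02,"wx":0,"wy":0,"wz":0,"grip":0.2},{"x":0,"y":0,"z":-0.03,"wx":0,"wy":0,"wz":0,"grip":0.2},{"x":0.01,"y":-0.02,"z":0,"wx":0,"wy":0,"wz":0,"grip":0.2},{"x":0.017,"y":-0.04,"z":0,"wx":0,"wy":0,"wz":0,"grip":0.2}])

```text
time_s: 3.35
position: [0.5279, -0.2772, 0.2063]
eef_rot: [-3.141, 0.003, -0.0]
force: [-0.1, 0.4, -1.3]
gripper_width: 0.31
grip_force: 39.6
```

Request:
move_arm(series=[{"x":0.017,"y":-0.04,"z":0,"wx":0,"wy":0,"wz":0,"grip":0.2},{"x":0.017,"y":-0.04,"z":0,"wx":0,"wy":0,"wz":0,"grip":0.2},{"x":0.017,"y":-0.04,"z":0.02,"wx":0,"wy":0,"wz":0,"grip":0.2},{"x":0.009,"y":-0.028,"z":0.03,"wx":0,"wy":0,"wz":0,"grip":0.2},{"x":0,"y":0,"z":0.04,"wx":0,"wy":0,"wz":0,"grip":0.2}])

```text
time_s: 3.98
position: [0.5885, -0.1262, 0.1155]
eef_rot: [-3.141, -0.006, -0.002]
force: [1.3, 0.4, -2.2]
gripper_width: 0.314
grip_force: 39.7
```

Run:
```python
from h import *
o=ctrl.get_obs();print(o["position"],o["grip_force"],o["force"])
a=ctrl.capture("top")["img"][160:280,330:490];b=ctrl.capture("scene")["img"][120:240,205:365]
cv2.imwrite("pics/p2.png",cv2.resize(np.hstack([a,b]),None,fx=2.5,fy=2.5,interpolation=cv2.INTER_CUBIC))
```

```text
[ 0.58847281 -0.12620358  0.11551482] 39.66253459453583 [ 1.29226427  0.37417785 -2.16806237]
```

View pics/p2.png

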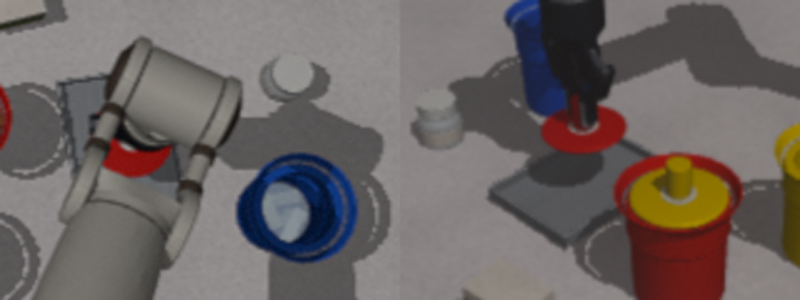

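The red lid hangs flat over the tray, at about (583,128) in the scene half, and the blue bin is open.

Request:
move_arm(series=[{"x":0,"y":0,"z":0.03,"wx":0,"wy":0,"wz":0,"grip":0.2},{"x":0,"y":0,"z":0.03,"wx":0,"wy":0,"wz":0,"grip":0.2},{"x":0,"y":0,"z":0.02,"wx":0,"wy":0,"wz":0,"grip":0.2},{"x":0,"y":0,"z":0.005,"wx":0,"wy":0,"wz":0,"grip":0.2},{"x":0,"y":0,"z":0,"wx":0,"wy":0,"wz":0,"grip":0.2}])

```text
time_s: 4.7
position: [0.5883, -0.1301, 0.0321]
eef_rot: [3.141, -0.0, 0.002]
force: [-0.1, 0.0, -1.2]
gripper_width: 0.319
grip_force: 39.7
```

Request:
move_arm(series=[{"x":0,"y":0,"z":0.003,"wx":0,"wy":0,"wz":0,"grip":0.2},{"x":0,"y":0,"z":0.002,"wx":0,"wy":0,"wz":0,"grip":0.2},{"x":0,"y":0,"z":0,"wx":0,"wy":0,"wz":0,"grip":0.2}])

```text
time_s: 5.08
position: [0.5885, -0.1302, 0.0279]
eef_rot: [3.141, 0.0, 0.002]
force: [-1.3, 1.0, 4.3]
gripper_width: 0.318
grip_force: 40.3
```

Request:
move_arm(series=[{"x":0,"y":0,"z":0,"wx":0,"wy":0,"wz":0,"grip":0.6},{"x":0,"y":0,"z":0,"wx":0,"wy":0,"wz":0,"grip":0.9},{"x":0,"y":0,"z":0,"wx":0,"wy":0,"wz":0,"grip":1},{"x":0,"y":0,"z":-0.03,"wx":0,"wy":0,"wz":0,"grip":1},{"x":0,"y":0,"z":-0.06,"wx":0,"wy":0,"wz":0,"grip":1}])

```text
time_s: 5.7
position: [0.5853, -0.1289, 0.1141]
eef_rot: [-3.139, 0.0, 0.01]
force: [0.9, -1.0, -0.3]
gripper_width: 0.999
grip_force: 0.0
```

Request:
move_arm(series=[{"x":0,"y":0,"z":-0.06,"wx":0,"wy":0,"wz":0,"grip":1},{"x":0,"y":-0.02,"z":-0.05,"wx":0,"wy":0,"wz":0,"grip":1},{"x":-0.012,"y":-0.05,"z":0,"wx":0,"wy":0,"wz":0,"grip":1},{"x":-0.02,"y":-0.055,"z":0,"wx":0,"wy":0,"wz":0,"grip":1},{"x":-0.02,"y":-0.055,"z":0,"wx":0,"wy":0,"wz":0,"grip":1}])

```text
time_s: 6.32
position: [0.535, 0.0516, 0.2264]
eef_rot: [-3.141, 0.001, -0.001]
force: [0.3, 0.8, 0.2]
gripper_width: 1.001
grip_force: 0.0
```

Request:
move_arm(series=[{"x":-0.02,"y":-0.055,"z":0,"wx":0,"wy":0,"wz":0,"grip":1},{"x":-0.02,"y":-0.055,"z":0,"wx":0,"wy":0,"wz":0,"grip":1},{"x":-0.02,"y":-0.055,"z":0,"wx":0,"wy":0,"wz":0,"grip":1},{"x":-0.02,"y":-0.055,"z":0,"wx":0,"wy":0,"wz":0,"grip":1},{"x":-0.015,"y":-0.05,"z":0,"wx":0,"wy":0,"wz":0,"grip":1}])

```text
time_s: 6.95
position: [0.4396, 0.322, 0.2264]
eef_rot: [-3.141, -0.001, -0.001]
force: [1.4, -0.0, 0.6]
gripper_width: 1.001
grip_force: 0.0
```

Request:
move_arm(series=[{"x":-0.004,"y":-0.025,"z":0,"wx":0,"wy":0,"wz":0,"grip":1},{"x":0,"y":-0.008,"z":0,"wx":0,"wy":0,"wz":0,"grip":1},{"x":0,"y":0,"z":0.03,"wx":0,"wy":0,"wz":0,"grip":1},{"x":0,"y":0,"z":0,"wx":0,"wy":0,"wz":0,"grip":1}])

```text
time_s: 7.45
position: [0.4354, 0.3515, 0.1938]
eef_rot: [3.139, -0.001, -0.008]
force: [0.2, 0.9, -0.0]
gripper_width: 1.001
grip_force: 0.0
```

Run:
```python
from h import *
o=ctrl.get_obs();print(o["position"])
T=ctrl.capture("top");S=ctrl.capture("scene")
cv2.imwrite("pics/p3.png",cv2.resize(np.hstack([T["img"][160:280,330:490],S["img"][150:270,360:520]]),None,fx=2.5,fy=2.5,interpolation=cv2.INTER_CUBIC))
for b in blobs(T,"red",.018,600)+blobs(T,"blue",.138,600): print(b)
```

```text
[0.43543297 0.35152109 0.1938058 ]
([380.0, 217.7, 30.0, 30.8], [0.5879, -0.1306, 0.018])
([313.0, 206.7, 41.9, 42.6], [0.6213, 0.1041, 0.018])
([449.1, 243.0, 43.2, 47.6], [0.4977, -0.3336, 0.138])
([222.6, 204.8, 42.4, 54.0], [0.6033, 0.3933, 0.138])
```

View pics/p3.png

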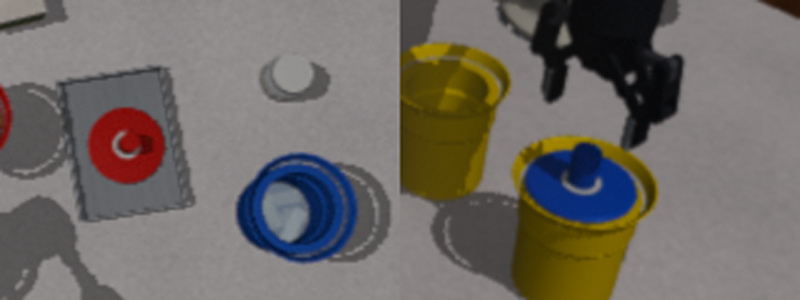

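The red lid lies flat in the tray at about (127,145) in the crop. The blue bin is empty, with its rim spanning roughly 250–357. The fingers are positioned over the blue knob.

Request:
move_arm(series=[{"x":0,"y":-0.002,"z":0.025,"wx":0,"wy":0,"wz":0,"grip":1},{"x":0,"y":0,"z":0.017,"wx":0,"wy":0,"wz":0,"grip":1},{"x":0,"y":0,"z":0.005,"wx":0,"wy":0,"wz":0,"grip":1},{"x":0,"y":0,"z":0,"wx":0,"wy":0,"wz":0,"grip":0.6},{"x":0,"y":0,"z":0,"wx":0,"wy":0,"wz":0,"grip":0.45}])

```text
time_s: 8.18
position: [0.4373, 0.3554, 0.1503]
eef_rot: [-3.141, 0.0, -0.002]
force: [0.8, -0.4, -0.2]
gripper_width: 0.604
grip_force: 0.0
```

Request:
move_arm(series=[{"x":0,"y":0,"z":0,"wx":0,"wy":0,"wz":0,"grip":0.35},{"x":0,"y":0,"z":0,"wx":0,"wy":0,"wz":0,"grip":0.2},{"x":0,"y":0,"z":0,"wx":0,"wy":0,"wz":0,"grip":0.2},{"x":0,"y":0,"z":0,"wx":0,"wy":0,"wz":0,"grip":0.2}])

```text
time_s: 8.68
position: [0.4371, 0.3553, 0.15]
eef_rot: [-3.141, -0.0, -0.002]
force: [-1.1, -0.2, 5.2]
gripper_width: 0.309
grip_force: 39.2
```

Request:
move_arm(series=[{"x":0,"y":0,"z":-0.01,"wx":0,"wy":0,"wz":0,"grip":0.2},{"x":0,"y":0,"z":-0.03,"wx":0,"wy":0,"wz":0,"grip":0.2},{"x":0,"y":0,"z":-0.036,"wx":0,"wy":0,"wz":0,"grip":0.2},{"x":0.0025,"y":0.025,"z":0,"wx":0,"wy":0,"wz":0,"grip":0.2},{"x":0.0045,"y":0.05,"z":0,"wx":0,"wy":0,"wz":0,"grip":0.2}])

```text
time_s: 9.3
position: [0.4435, 0.2802, 0.2258]
eef_rot: [-3.141, -0.004, -0.001]
force: [1.6, -0.4, -1.3]
gripper_width: 0.312
grip_force: 39.6
```

Request:
move_arm(series=[{"x":0.0045,"y":0.05,"z":0,"wx":0,"wy":0,"wz":0,"grip":0.2},{"x":0.0045,"y":0.05,"z":0,"wx":0,"wy":0,"wz":0,"grip":0.2},{"x":0.0045,"y":0.05,"z":0,"wx":0,"wy":0,"wz":0,"grip":0.2},{"x":0.0045,"y":0.05,"z":0,"wx":0,"wy":0,"wz":0,"grip":0.2},{"x":0.0045,"y":0.05,"z":0,"wx":0,"wy":0,"wz":0,"grip":0.2}])

```text
time_s: 9.93
position: [0.4658, 0.0287, 0.2253]
eef_rot: [-3.141, -0.0, 0.0]
force: [0.4, -0.9, -1.4]
gripper_width: 0.316
grip_force: 39.6
```

Request:
move_arm(series=[{"x":0.0045,"y":0.05,"z":0,"wx":0,"wy":0,"wz":0,"grip":0.2},{"x":0.0045,"y":0.05,"z":0,"wx":0,"wy":0,"wz":0,"grip":0.2},{"x":0.0045,"y":0.05,"z":0,"wx":0,"wy":0,"wz":0,"grip":0.2},{"x":0.0045,"y":0.05,"z":0,"wx":0,"wy":0,"wz":0,"grip":0.2},{"x":0.0045,"y":0.05,"z":0,"wx":0,"wy":0,"wz":0,"grip":0.2}])

```text
time_s: 10.55
position: [0.4883, -0.2213, 0.2251]
eef_rot: [-3.141, 0.0, 0.001]
force: [-0.2, 0.2, -1.8]
gripper_width: 0.317
grip_force: 39.6
```

Request:
move_arm(series=[{"x":0.0045,"y":0.05,"z":0,"wx":0,"wy":0,"wz":0,"grip":0.2},{"x":0.0045,"y":0.05,"z":0,"wx":0,"wy":0,"wz":0,"grip":0.2},{"x":0,"y":0.018,"z":0,"wx":0,"wy":0,"wz":0,"grip":0.2},{"x":0,"y":0,"z":0.02,"wx":0,"wy":0,"wz":0,"grip":0.2},{"x":0,"y":0,"z":0,"wx":0,"wy":0,"wz":0,"grip":0.2}])

```text
time_s: 11.18
position: [0.4964, -0.335, 0.202]
eef_rot: [-3.136, -0.002, 0.007]
force: [0.1, 0.8, -1.3]
gripper_width: 0.316
grip_force: 39.8
```

Run:
```python
from h import *
o=ctrl.get_obs();print(o["position"],o["grip_force"])
T=ctrl.capture("top");S=ctrl.capture("scene")
cv2.imwrite("pics/p4.png",cv2.resize(np.hstack([T["img"][190:290,380:510],S["img"][70:170,195:325]]),None,fx=3,fy=3,interpolation=cv2.INTER_CUBIC))
```

```text
[ 0.49644219 -0.33499029  0.20195038] 39.773306250572205
```

View pics/p4.png

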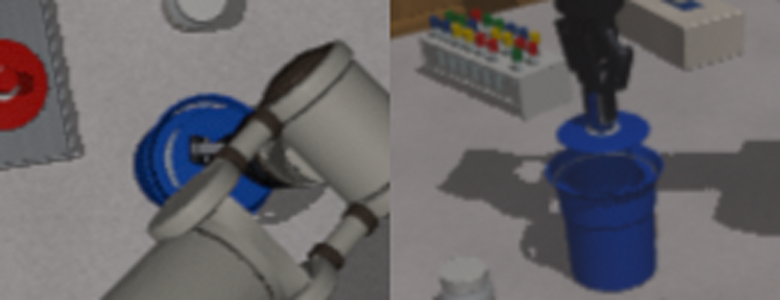

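The lid hangs flat over the blue bin, at about (602,130) against the rim at (605,170) in the scene half. Next I lower it.

Request:
move_arm(series=[{"x":0,"y":0,"z":0.02,"wx":0,"wy":0,"wz":0,"grip":0.2},{"x":0,"y":0,"z":0.01,"wx":0,"wy":0,"wz":0,"grip":0.2},{"x":0,"y":0,"z":0.008,"wx":0,"wy":0,"wz":0,"grip":0.2},{"x":0,"y":0,"z":0.006,"wx":0,"wy":0,"wz":0,"grip":0.2},{"x":0,"y":0,"z":0,"wx":0,"wy":0,"wz":0,"grip":0.2}])

```text
time_s: 11.9
position: [0.4975, -0.3377, 0.1608]
eef_rot: [-3.141, 0.0, 0.001]
force: [-0.2, -0.4, -0.5]
gripper_width: 0.312
grip_force: 39.8
```

Request:
move_arm(series=[{"x":0,"y":0,"z":0.004,"wx":0,"wy":0,"wz":0,"grip":0.2},{"x":0,"y":0,"z":0.003,"wx":0,"wy":0,"wz":0,"grip":0.2},{"x":0,"y":0,"z":0.003,"wx":0,"wy":0,"wz":0,"grip":0.2},{"x":0,"y":0,"z":0,"wx":0,"wy":0,"wz":0,"grip":0.2}])

```text
time_s: 12.4
position: [0.4975, -0.3377, 0.151]
eef_rot: [-3.141, 0.0, 0.001]
force: [-0.6, -0.1, -1.3]
gripper_width: 0.311
grip_force: 39.8
```

Request:
move_arm(series=[{"x":0,"y":0,"z":0.0015,"wx":0,"wy":0,"wz":0,"grip":0.2},{"x":0,"y":0,"z":0,"wx":0,"wy":0,"wz":0,"grip":0.2}])

```text
time_s: 12.65
position: [0.4979, -0.338, 0.1502]
eef_rot: [3.141, 0.0, 0.001]
force: [-0.3, 0.2, 0.5]
gripper_width: 0.313
grip_force: 40.0
```

Request:
move_arm(series=[{"x":0,"y":0,"z":0,"wx":0,"wy":0,"wz":0,"grip":0.6},{"x":0,"y":0,"z":0,"wx":0,"wy":0,"wz":0,"grip":0.9},{"x":0,"y":0,"z":0,"wx":0,"wy":0,"wz":0,"grip":1},{"x":0,"y":0,"z":-0.03,"wx":0,"wy":0,"wz":0,"grip":1},{"x":0,"y":0,"z":-0.05,"wx":0,"wy":0,"wz":0,"grip":1}])

```text
time_s: 13.28
position: [0.4966, -0.3368, 0.2284]
eef_rot: [-3.138, 0.0, 0.006]
force: [0.9, -0.5, -0.1]
gripper_width: 1.002
grip_force: 0.0
```

Request:
move_arm(series=[{"x":0.012,"y":-0.05,"z":0,"wx":0,"wy":0,"wz":0,"grip":1},{"x":0.012,"y":-0.05,"z":0,"wx":0,"wy":0,"wz":0,"grip":1},{"x":0.012,"y":-0.05,"z":0,"wx":0,"wy":0,"wz":0,"grip":1},{"x":0.012,"y":-0.05,"z":0,"wx":0,"wy":0,"wz":0,"grip":1},{"x":0.012,"y":-0.05,"z":0,"wx":0,"wy":0,"wz":0,"grip":1}])

```text
time_s: 13.9
position: [0.5579, -0.0863, 0.23]
eef_rot: [3.141, -0.0, 0.001]
force: [-0.1, -0.2, 0.0]
gripper_width: 0.997
grip_force: 0.0
```

Request:
move_arm(series=[{"x":0.012,"y":-0.05,"z":0,"wx":0,"wy":0,"wz":0,"grip":1},{"x":0.012,"y":-0.05,"z":0,"wx":0,"wy":0,"wz":0,"grip":1},{"x":0.012,"y":-0.05,"z":0,"wx":0,"wy":0,"wz":0,"grip":1},{"x":0.0076,"y":-0.038,"z":0,"wx":0,"wy":0,"wz":0,"grip":1},{"x":0,"y":0,"z":0.02,"wx":0,"wy":0,"wz":0,"grip":1}])

```text
time_s: 14.52
position: [0.6026, 0.1026, 0.2112]
eef_rot: [-3.141, -0.006, -0.007]
force: [0.8, -0.2, -0.1]
gripper_width: 1.0
grip_force: 0.0
```

Run:
```python
from h import *
o=ctrl.get_obs();print(o["position"])
T=ctrl.capture("top");S=ctrl.capture("scene")
cv2.imwrite("pics/p5.png",cv2.resize(np.hstack([T["img"][190:310,370:530],S["img"][140:260,240:400]]),None,fx=2.5,fy=2.5,interpolation=cv2.INTER_CUBIC))
```

```text
[0.60258595 0.10260837 0.21116332]
```

View pics/p5.png

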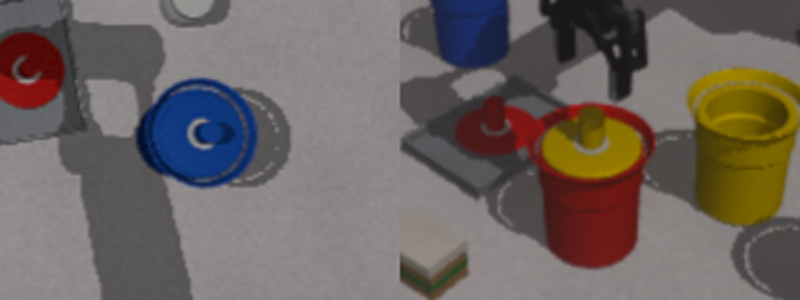

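The blue lid sits centred in the blue bin at (203,132), and the fingers are above the yellow knob.

Request:
move_arm(series=[{"x":0,"y":0,"z":0.03,"wx":0,"wy":0,"wz":0,"grip":1},{"x":0,"y":0,"z":0.02,"wx":0,"wy":0,"wz":0,"grip":1},{"x":0,"y":0,"z":0.0095,"wx":0,"wy":0,"wz":0,"grip":1},{"x":0,"y":0,"z":0,"wx":0,"wy":0,"wz":0,"grip":0.6},{"x":0,"y":0,"z":0,"wx":0,"wy":0,"wz":0,"grip":0.45}])

```text
time_s: 15.25
position: [0.602, 0.1, 0.1514]
eef_rot: [3.142, -0.0, 0.003]
force: [-0.3, 0.1, 0.7]
gripper_width: 0.605
grip_force: 0.0
```

Request:
move_arm(series=[{"x":0,"y":0,"z":0,"wx":0,"wy":0,"wz":0,"grip":0.35},{"x":0,"y":0,"z":0,"wx":0,"wy":0,"wz":0,"grip":0.2},{"x":0,"y":0,"z":0,"wx":0,"wy":0,"wz":0,"grip":0.2},{"x":0,"y":0,"z":0,"wx":0,"wy":0,"wz":0,"grip":0.2}])

```text
time_s: 15.75
position: [0.602, 0.1001, 0.1513]
eef_rot: [3.141, 0.0, 0.003]
force: [0.1, -0.3, 5.8]
gripper_width: 0.313
grip_force: 39.3
```

Run:
```python
from h import *
T=ctrl.capture("top")
for b in blobs(T,"yellow",.143,600)+blobs(T,"blue",.138,600): print(b)
```

```text
([230.6, 257.0, 43.3, 44.4], [0.4361, 0.3563, 0.143])
([449.1, 243.0, 43.2, 47.6], [0.4978, -0.3337, 0.138])
([222.6, 204.8, 42.4, 54.0], [0.6033, 0.3933, 0.138])
```

Request:
move_arm(series=[{"x":0,"y":0,"z":-0.01,"wx":0,"wy":0,"wz":0,"grip":0.2},{"x":0,"y":0,"z":-0.03,"wx":0,"wy":0,"wz":0,"grip":0.2},{"x":0,"y":0,"z":-0.03,"wx":0,"wy":0,"wz":0,"grip":0.2},{"x":-0.013,"y":-0.02,"z":0,"wx":0,"wy":0,"wz":0,"grip":0.2},{"x":-0.03,"y":-0.045,"z":0,"wx":0,"wy":0,"wz":0,"grip":0.2}])

```text
time_s: 16.42
position: [0.5572, 0.1655, 0.2189]
eef_rot: [-3.141, 0.004, 0.003]
force: [-1.0, 0.6, -1.9]
gripper_width: 0.311
grip_force: 39.6
```

Request:
move_arm(series=[{"x":-0.03,"y":-0.045,"z":0,"wx":0,"wy":0,"wz":0,"grip":0.2},{"x":-0.03,"y":-0.045,"z":0,"wx":0,"wy":0,"wz":0,"grip":0.2},{"x":-0.03,"y":-0.045,"z":0,"wx":0,"wy":0,"wz":0,"grip":0.2},{"x":-0.025,"y":-0.042,"z":0,"wx":0,"wy":0,"wz":0,"grip":0.2},{"x":-0.0075,"y":-0.013,"z":0,"wx":0,"wy":0,"wz":0,"grip":0.2}])

```text
time_s: 17.05
position: [0.4319, 0.3573, 0.2183]
eef_rot: [3.141, 0.006, -0.006]
force: [0.6, -0.0, -1.5]
gripper_width: 0.315
grip_force: 39.6
```

Request:
move_arm(series=[{"x":0,"y":0,"z":0.02,"wx":0,"wy":0,"wz":0,"grip":0.2},{"x":0,"y":0,"z":0,"wx":0,"wy":0,"wz":0,"grip":0.2}])

```text
time_s: 17.3
position: [0.4336, 0.3543, 0.1974]
eef_rot: [3.139, 0.001, -0.008]
force: [-0.3, 0.3, -1.7]
gripper_width: 0.312
grip_force: 39.6
```

Run:
```python
from h import *
o=ctrl.get_obs();print(o["position"],o["grip_force"])
T=ctrl.capture("top");S=ctrl.capture("scene")
cv2.imwrite("pics/p6.png",cv2.resize(np.hstack([T["img"][190:310,180:340],S["img"][160:280,360:520]]),None,fx=2.5,fy=2.5,interpolation=cv2.INTER_CUBIC))
```

```text
[0.43361347 0.3543307  0.19737978] 39.616920948028564
```

View pics/p6.png

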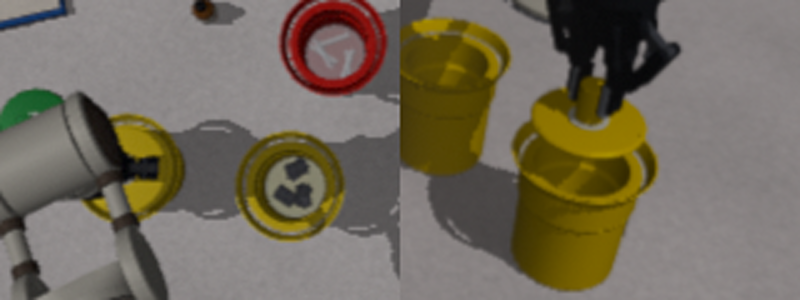

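The lid is above the far yellow bin, at about (590,122) over the mouth at (585,165) in the scene half.

Request:
move_arm(series=[{"x":0,"y":0,"z":0.015,"wx":0,"wy":0,"wz":0,"grip":0.2},{"x":0,"y":0,"z":0.01,"wx":0,"wy":0,"wz":0,"grip":0.2},{"x":0,"y":0,"z":0.008,"wx":0,"wy":0,"wz":0,"grip":0.2},{"x":0,"y":0,"z":0.006,"wx":0,"wy":0,"wz":0,"grip":0.2},{"x":0,"y":0,"z":0,"wx":0,"wy":0,"wz":0,"grip":0.2}])

```text
time_s: 18.02
position: [0.4355, 0.355, 0.1607]
eef_rot: [3.141, -0.0, -0.001]
force: [-0.4, -0.6, -0.5]
gripper_width: 0.314
grip_force: 39.6
```

Request:
move_arm(series=[{"x":0,"y":0,"z":0.004,"wx":0,"wy":0,"wz":0,"grip":0.2},{"x":0,"y":0,"z":0.003,"wx":0,"wy":0,"wz":0,"grip":0.2},{"x":0,"y":0,"z":0.0025,"wx":0,"wy":0,"wz":0,"grip":0.2},{"x":0,"y":0,"z":0,"wx":0,"wy":0,"wz":0,"grip":0.2}])

```text
time_s: 18.52
position: [0.4358, 0.3551, 0.1518]
eef_rot: [-3.142, -0.0, -0.0]
force: [-0.3, 0.3, 0.2]
gripper_width: 0.315
grip_force: 39.7
```

Request:
move_arm(series=[{"x":0,"y":0,"z":0.0007,"wx":0,"wy":0,"wz":0,"grip":0.2},{"x":0,"y":0,"z":0,"wx":0,"wy":0,"wz":0,"grip":0.6},{"x":0,"y":0,"z":0,"wx":0,"wy":0,"wz":0,"grip":0.9},{"x":0,"y":0,"z":0,"wx":0,"wy":0,"wz":0,"grip":1},{"x":0,"y":0,"z":-0.03,"wx":0,"wy":0,"wz":0,"grip":1}])

```text
time_s: 19.15
position: [0.434, 0.3542, 0.1788]
eef_rot: [3.139, -0.0, -0.008]
force: [0.3, -0.0, 1.3]
gripper_width: 0.997
grip_force: 0.0
```

Request:
move_arm(series=[{"x":0,"y":0,"z":-0.05,"wx":0,"wy":0,"wz":0,"grip":1},{"x":0.015,"y":0.05,"z":0,"wx":0,"wy":0,"wz":0,"grip":1},{"x":0.015,"y":0.05,"z":0,"wx":0,"wy":0,"wz":0,"grip":1},{"x":0.015,"y":0.05,"z":0,"wx":0,"wy":0,"wz":0,"grip":1},{"x":0.015,"y":0.05,"z":0,"wx":0,"wy":0,"wz":0,"grip":1}])

```text
time_s: 19.77
position: [0.4961, 0.1536, 0.2313]
eef_rot: [-3.142, -0.0, -0.001]
force: [0.5, -0.3, 0.1]
gripper_width: 0.999
grip_force: 0.0
```

Request:
move_arm(series=[{"x":0.015,"y":0.05,"z":0,"wx":0,"wy":0,"wz":0,"grip":1},{"x":0.015,"y":0.05,"z":0,"wx":0,"wy":0,"wz":0,"grip":1},{"x":0.015,"y":0.05,"z":0,"wx":0,"wy":0,"wz":0,"grip":1},{"x":0.015,"y":0.05,"z":0,"wx":0,"wy":0,"wz":0,"grip":1},{"x":0.015,"y":0.05,"z":0,"wx":0,"wy":0,"wz":0,"grip":1}])

```text
time_s: 20.4
position: [0.5711, -0.0966, 0.2312]
eef_rot: [-3.142, 0.0, -0.001]
force: [1.2, 0.9, 0.6]
gripper_width: 1.004
grip_force: 0.0
```

Request:
move_arm(series=[{"x":0.017,"y":0.035,"z":0,"wx":0,"wy":0,"wz":0,"grip":1},{"x":0,"y":0,"z":0.05,"wx":0,"wy":0,"wz":0,"grip":1},{"x":0,"y":0,"z":0.05,"wx":0,"wy":0,"wz":0,"grip":1},{"x":0,"y":0,"z":0,"wx":0,"wy":0,"wz":0,"grip":1}])

```text
time_s: 20.9
position: [0.5844, -0.1285, 0.1265]
eef_rot: [-3.137, 0.0, 0.015]
force: [-0.1, -0.1, 1.0]
gripper_width: 1.001
grip_force: 0.0
```

Run:
```python
from h import *
o=ctrl.get_obs();print(o["position"])
T=ctrl.capture("top");S=ctrl.capture("scene")
for b in blobs(T,"red",.143,600): print(b)
cv2.imwrite("pics/p7.png",cv2.resize(np.hstack([T["img"][190:310,180:340],S["img"][120:240,200:360]]),None,fx=2.5,fy=2.5,interpolation=cv2.INTER_CUBIC))
```

```text
[ 0.58437059 -0.12847529  0.12647351]
([313.0, 206.7, 41.9, 42.6], [0.6031, 0.0999, 0.143])
```

View pics/p7.png

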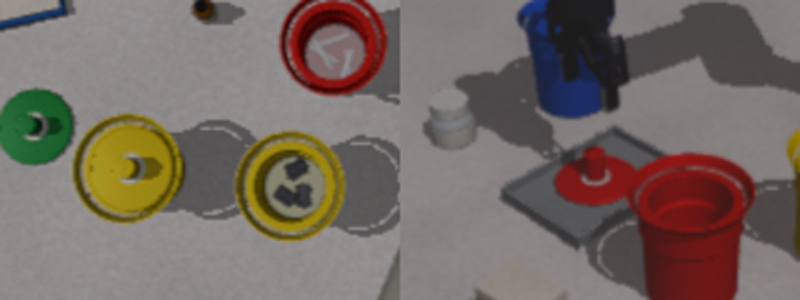

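The yellow lid sits in the yellow bin at (128,168). The red bin is open, and the gripper is over the red lid.

Request:
move_arm(series=[{"x":0,"y":0,"z":0.045,"wx":0,"wy":0,"wz":0,"grip":1},{"x":0,"y":0,"z":0.035,"wx":0,"wy":0,"wz":0,"grip":1},{"x":0,"y":0,"z":0.02,"wx":0,"wy":0,"wz":0,"grip":1},{"x":0,"y":0,"z":0,"wx":0,"wy":0,"wz":0,"grip":0.6},{"x":0,"y":0,"z":0,"wx":0,"wy":0,"wz":0,"grip":0.45}])

```text
time_s: 21.62
position: [0.5896, -0.1306, 0.0335]
eef_rot: [3.14, 0.0, 0.006]
force: [0.2, -0.1, -0.6]
gripper_width: 0.607
grip_force: 0.0
```

Request:
move_arm(series=[{"x":0,"y":0,"z":0,"wx":0,"wy":0,"wz":0,"grip":0.35},{"x":0,"y":0,"z":0,"wx":0,"wy":0,"wz":0,"grip":0.2},{"x":0,"y":0,"z":0,"wx":0,"wy":0,"wz":0,"grip":0.2},{"x":0,"y":0,"z":0,"wx":0,"wy":0,"wz":0,"grip":0.2}])

```text
time_s: 22.12
position: [0.5892, -0.1304, 0.033]
eef_rot: [3.14, 0.0, 0.005]
force: [-1.0, -0.2, 6.9]
gripper_width: 0.316
grip_force: 39.5
```

Request:
move_arm(series=[{"x":0,"y":0,"z":-0.012,"wx":0,"wy":0,"wz":0,"grip":0.2},{"x":0,"y":0,"z":-0.03,"wx":0,"wy":0,"wz":0,"grip":0.2},{"x":0,"y":0,"z":-0.05,"wx":0,"wy":0,"wz":0,"grip":0.2},{"x":0,"y":0,"z":-0.05,"wx":0,"wy":0,"wz":0,"grip":0.2},{"x":0,"y":0,"z":-0.05,"wx":0,"wy":0,"wz":0,"grip":0.2}])

```text
time_s: 22.75
position: [0.5873, -0.1297, 0.225]
eef_rot: [-3.142, 0.0, 0.0]
force: [-0.0, -0.8, -1.3]
gripper_width: 0.314
grip_force: 39.5
```

Request:
move_arm(series=[{"x":0.001,"y":-0.03,"z":0,"wx":0,"wy":0,"wz":0,"grip":0.2},{"x":0.003,"y":-0.05,"z":0,"wx":0,"wy":0,"wz":0,"grip":0.2},{"x":0.003,"y":-0.05,"z":0,"wx":0,"wy":0,"wz":0,"grip":0.2},{"x":0.003,"y":-0.05,"z":0,"wx":0,"wy":0,"wz":0,"grip":0.2},{"x":0.003,"y":-0.04,"z":0,"wx":0,"wy":0,"wz":0,"grip":0.2}])

```text
time_s: 23.38
position: [0.6003, 0.0921, 0.2234]
eef_rot: [-3.141, -0.001, 0.0]
force: [0.2, 0.3, -1.0]
gripper_width: 0.315
grip_force: 39.6
```

Request:
move_arm(series=[{"x":0.001,"y":-0.01,"z":0,"wx":0,"wy":0,"wz":0,"grip":0.2},{"x":0,"y":0,"z":0.02,"wx":0,"wy":0,"wz":0,"grip":0.2},{"x":0,"y":0,"z":0,"wx":0,"wy":0,"wz":0,"grip":0.2},{"x":0,"y":0,"z":0,"wx":0,"wy":0,"wz":0,"grip":0.2}])

```text
time_s: 23.88
position: [0.6015, 0.0989, 0.2025]
eef_rot: [3.141, -0.003, -0.002]
force: [-1.1, 0.1, -1.0]
gripper_width: 0.309
grip_force: 39.7
```

Run:
```python
from h import *
o=ctrl.get_obs();print(o["position"],o["grip_force"])
T=ctrl.capture("top");S=ctrl.capture("scene")
cv2.imwrite("pics/p8.png",cv2.resize(np.hstack([T["img"][150:270,240:400],S["img"][140:260,240:400]]),None,fx=2.5,fy=2.5,interpolation=cv2.INTER_CUBIC))
```

```text
[0.60154733 0.09888164 0.20252174] 39.70353662967682
```

View pics/p8.png

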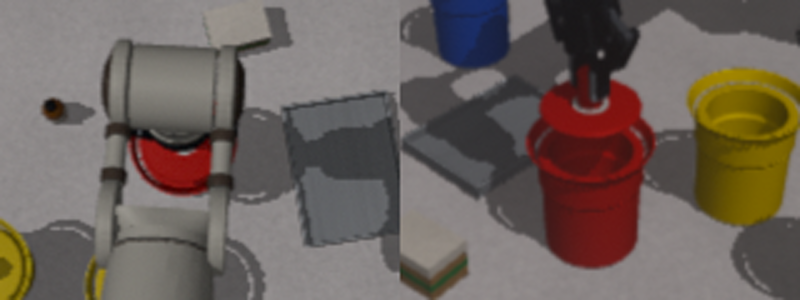

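The red lid hangs over the red bin mouth, at about (590,108) against (590,150) in the scene half. Next I lower it from 0.2025 to about 0.153.

Request:
move_arm(series=[{"x":0.001,"y":0,"z":0.015,"wx":0,"wy":0,"wz":0,"grip":0.2},{"x":0,"y":0,"z":0.01,"wx":0,"wy":0,"wz":0,"grip":0.2},{"x":0,"y":0,"z":0.008,"wx":0,"wy":0,"wz":0,"grip":0.2},{"x":0,"y":0,"z":0.006,"wx":0,"wy":0,"wz":0,"grip":0.2},{"x":0,"y":0,"z":0,"wx":0,"wy":0,"wz":0,"grip":0.2}])

```text
time_s: 24.6
position: [0.6024, 0.1002, 0.1635]
eef_rot: [-3.142, -0.0, 0.002]
force: [-0.3, 0.7, -0.1]
gripper_width: 0.313
grip_force: 39.7
```

Request:
move_arm(series=[{"x":0,"y":0,"z":0.004,"wx":0,"wy":0,"wz":0,"grip":0.2},{"x":0,"y":0,"z":0.003,"wx":0,"wy":0,"wz":0,"grip":0.2},{"x":0,"y":0,"z":0.0025,"wx":0,"wy":0,"wz":0,"grip":0.2},{"x":0,"y":0,"z":0,"wx":0,"wy":0,"wz":0,"grip":0.2}])

```text
time_s: 25.1
position: [0.6026, 0.1002, 0.1543]
eef_rot: [-3.142, -0.0, 0.001]
force: [-0.4, -0.3, -1.7]
gripper_width: 0.314
grip_force: 39.7
```

Request:
move_arm(series=[{"x":0,"y":0,"z":0.001,"wx":0,"wy":0,"wz":0,"grip":0.2},{"x":0,"y":0,"z":0.0008,"wx":0,"wy":0,"wz":0,"grip":0.2},{"x":0,"y":0,"z":0,"wx":0,"wy":0,"wz":0,"grip":0.2}])

```text
time_s: 25.48
position: [0.6028, 0.1001, 0.1529]
eef_rot: [-3.142, -0.0, -0.0]
force: [0.2, -0.5, -0.7]
gripper_width: 0.311
grip_force: 39.7
```

Request:
move_arm(series=[{"x":0,"y":0,"z":0.001,"wx":0,"wy":0,"wz":0,"grip":0.2},{"x":0,"y":0,"z":0,"wx":0,"wy":0,"wz":0,"grip":0.2}])

```text
time_s: 25.72
position: [0.6032, 0.1001, 0.1525]
eef_rot: [3.142, 0.0, 0.002]
force: [-1.3, -0.4, 2.9]
gripper_width: 0.312
grip_force: 40.0
```

Contact. I release and move clear toward the tray side.

Request:
move_arm(series=[{"x":0,"y":0,"z":0,"wx":0,"wy":0,"wz":0,"grip":0.6},{"x":0,"y":0,"z":0,"wx":0,"wy":0,"wz":0,"grip":0.9},{"x":0,"y":0,"z":0,"wx":0,"wy":0,"wz":0,"grip":1},{"x":0,"y":0,"z":-0.03,"wx":0,"wy":0,"wz":0,"grip":1},{"x":0,"y":0,"z":-0.06,"wx":0,"wy":0,"wz":0,"grip":1}])

```text
time_s: 26.35
position: [0.6007, 0.1001, 0.2393]
eef_rot: [-3.141, 0.0, 0.012]
force: [1.3, -0.2, 0.7]
gripper_width: 0.996
grip_force: 0.0
```

Request:
move_arm(series=[{"x":-0.02,"y":0.05,"z":0,"wx":0,"wy":0,"wz":0,"grip":1},{"x":-0.02,"y":0.05,"z":0,"wx":0,"wy":0,"wz":0,"grip":1},{"x":-0.02,"y":0.05,"z":0,"wx":0,"wy":0,"wz":0,"grip":1},{"x":-0.02,"y":0.05,"z":0,"wx":0,"wy":0,"wz":0,"grip":1},{"x":0,"y":0,"z":0,"wx":0,"wy":0,"wz":0,"grip":1}])

```text
time_s: 26.98
position: [0.5218, -0.1027, 0.2418]
eef_rot: [3.141, -0.008, -0.0]
force: [0.5, -0.2, -0.0]
gripper_width: 0.998
grip_force: 0.0
```

Run:
```python
from h import *
T=ctrl.capture("top");S=ctrl.capture("scene")
for c in("red","yellow"):
  for b in blobs(T,c,.143,600): print(b)
cv2.imwrite("pics/p9.png",np.vstack([cv2.resize(T["img"][150:290,170:490],None,fx=2,fy=2),cv2.resize(S["img"][90:290,180:500],None,fx=1.5,fy=1.5)[:,:480].copy() if 0 else cv2.resize(S["img"][90:290,180:500],(640,300))]))
```

```text
([313.0, 206.7, 41.9, 42.6], [0.6032, 0.0999, 0.143])
([295.5, 264.1, 43.8, 44.0], [0.4194, 0.1501, 0.143])
([230.6, 257.1, 43.3, 44.4], [0.4361, 0.3563, 0.143])
```

View pics/p9.png

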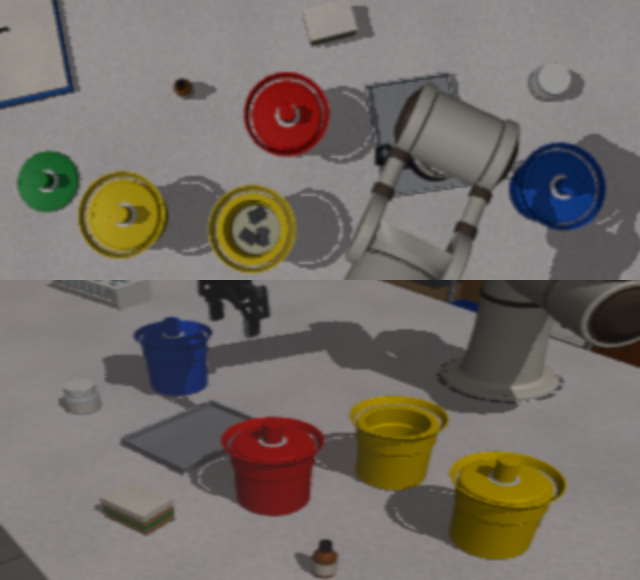

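All three lids sit flat in their own bins: red at (287,114), yellow at (123,214) and blue at (560,186). Nothing else has moved.

```bash
python3 -c "
from workcell import ctrl
print(ctrl.sign_off())"
```

```text
the job is handed in; nothing more can be done
None
```

Each lid now lies flat in the bin of its own colour, only the red one was parked on the tray on the way, the bins and bystanders are unmoved in the last pictures, and the job was handed in at about 27 s (no verdict was returned).

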